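Lock the roller's hub screw

ROBOT

A 7-joint arm with a two-finger parallel gripper is mounted at the origin on the work surface. World frame = base frame: x ahead of the robot, y to its left, z up, the work surface at z = 0. Lengths are in m, angles in rad, forces in N, time in s.
With the tool pointing down it reaches from about 0.425 to 0.875 m from the base axis. Payload 4.7 kg.
Tool frame: the origin (TCP) lies at the very end of the fingers, on their centre line; the grasp point (between the pads) lies 19 mm behind it; z points along the fingers, y is the line along which they close (so a half turn about z gives the same grasp; the last joint's range is limited). The gripper opens to 87 mm and grips with 3 to 60 N. Pads are 19 mm wide; open, the fingers measure 117 mm over their backs; the gripper's body (75 mm by 190 mm) begins 51 mm behind the grasp point.
Start: joints at [-1.3, 0.321, -0.07, 1.45, 0.023, 1.371, -0.057], TCP at [0.165, 0.629, 0.223] pointing down, gripper open.
Joint ranges: [-2.86, 2.86], [-0.3, 2.09], [-1.38, 1.24], [0.06, 2.45], [-1.56, 4.7], [0.09, 2.05], [-2.69, 2.69]. Speed limits (rad/s): [2.57, 2.57, 3.14, 3.14, 3.14, 3.14, 3.14].

INTERFACE

Orientations are given as a rotation vector (axis times angle).
In Python, from bench import ctrl, get_image, job gives the robot as it stands.
- The arm moves only by the shell command python3 -m crank 'ROWS' [FORCE]. ROWS is JSON, a list that holds one entry, the list of rows, each a list of 5 numbers: the shift along the tool's x, y, z in mm, then the turn about the tool's z in rad, then the closure, from -1 (fully open) to 1 (shut), so that 0 is half open. A call has 1 to 10 rows; each row shifts and turns the commanded pose from where the row before left it, along the tool's axes as they then stand; what a row does not reach is not made up. A row lasts 1/12 s, in which the tool goes at most 41.7 mm and 7.16 degrees, less where a joint would pass 70% of its speed; a pose out of reach is approached as far as the arm can. A call with a gripper value outside its range is refused whole. The fingers move at their own pace and stop on an object; FORCE is the grip in N (left out, the last holds). Time passes only in rows, so rows that do not move let the fingers close. It gives the time, the measured TCP pose, the force, the opening and the grip force at its end, in the units of the state.
- ctrl.get_state(): the state, without advancing time (a new reading comes with each control period).
- get_image(name): name is "scene" or "side" or "wrist"; returns a dict with "pixels" (400x640x3 uint8, red, green, blue), "fx", "fy", "cx", "cy" (pixels), "T" (4x4, takes a point from camera to world coordinates); the wrist camera has in their place "T_tool_cam" (4x4, takes a point from camera to tool coordinates, whose origin is the TCP and whose axes are the flange's). Camera axes: x right, y down, z forward; pixel columns grow to the right and rows downward; lengths in m; the calibration is good to about 2 mm. A picture is of the moment at which its call begins: read the wrist's pose just before it. There is no depth.
- job.close_job(): hands the job in; it is judged then, once.
The state is a dict: "time": time; "joint_positions": joint angles; "qd": joint speeds; "joint_torque": joint torques, N m; "position": TCP position; "tool_rot": TCP orientation; "ft_force": force on the tool from outside, world axes, zero at the start; "torque": the same for the moment, N m; "grip_width": opening from 0.0 (shut) to 1.0 (fully open); "grip_force": force on a finger pad.
Only numpy, scipy, OpenCV 4.12 (cv2) and the standard library are available. Lean on these libraries where they do the work, as an engineer would, in place of code of your own. Each camera call takes 0.05 s, during which the arm holds its last target. There are 200 camera calls.

TASK

On one of the two rubber rollers the slotted quarter-turn screw in the hub is not locked yet: its slot lies across the line of the two rivets. Take the screwdriver from its stand, press the bit into the slot and, keeping it pushed down against the screw's spring but without leaning on it hard, turn it a quarter turn clockwise so that it locks with the slot in line with the rivets. Then stand the screwdriver fully home in its stand again, and leave the other roller and everything else on the table alone.

Things in the scene. Friction and masses are not known exactly. Their poses are not given: they have to be found in the camera images.
- roller_open: the roller whose hub screw is unlocked: fixed, black rubber, 124 mm across its white lower flange, on a steel base 130 x 110 mm (x, y); origin under the base's centre, z up. On top a white hub ring, 72 mm across, with a 26 mm hole; in the hole sits a round steel screw head, 22 mm across, with a straight slot 12.6 mm long, 4.2 mm wide, 4.5 mm deep, closed at both ends
- rivet (a point): one of two dark rivets on roller_open's hub ring, 26 mm from the centre along the body's +y and -y. Unlocked, the slot lies along the body's x axis (across the line of the rivets); locked, in line with the rivets
- hub (a point): centre of the hub ring's top face on roller_open, 100 mm above the table, on the screw's vertical axis. The seat is worn: the unlocked head's top lies anywhere from 6 mm below to 8 mm above this point, not known beforehand; feel for it. More than 28 N between screwdriver and roller damages it
- screw_turn (a joint): angle of that screw: 0 to 0.1 at the start, grows clockwise seen from above; slot = roller_open's x axis turned clockwise by it. A pin stops it at 0.13 unless pushed down. The head is sprung: sinks from 5 N on, 1 mm per 1.2 N; free to turn when 5.5 mm down (11.5 N); bottoms hard at 8 mm (14.5 N). Locked from 1.46 on, end stop 1.70; let go there it stays about 3 mm down. Friction 0.03 N m
- roller_locked: the other roller, same make and size, also fixed, already locked (slot in line with its rivets); origin under its base; leave alone
- driver: flat-bladed screwdriver, 135 mm long, 0.1 to 0.16 kg, hanging upright in its stand; origin at the bit's tip, z along its axis towards the handle. Blade 10 mm wide at the tip, 11 mm from 6 mm up (along own x); 2.2 mm thick at the tip, 3.2 mm from 6 mm up (along own y). Round shaft of 11 mm up to z = 65 mm
- driver_grip (a point): middle of the handle, on the driver's axis 100 mm above the tip: a black square bar 26 x 26 mm (sides along own x and y) from z = 65 to 135 mm; grip it from above here with the pads on two flats
- driver_shoulder (a point): centre of the handle's flat lower end, on the driver's axis 65 mm above the tip; it rests on the stand's top face
- driver_tip (a point): the tip of the bit
- stand: fixed steel stand for the screwdriver, foot 75 x 75 mm, top plate 60 x 60 mm, 80 mm high, origin under its centre; one round through hole of 15 mm, with clear space under it
- stand_hole (a point): centre of the stand's hole at its top face, 80 mm above the table
- coil_a: wound ring core, 72 mm across, 22 mm high; bystander, origin under its centre
- coil_b: wound ring core, 64 mm across, 22 mm high; bystander, origin under its centre
- spanner: steel spanner, 180 mm long, lying flat; bystander, origin under its centre
- bobbin: small copper bobbin, 52 mm across, 44 mm high; bystander, origin under its centre
- guide_wheel: blue guide wheel lying flat, 60 mm across, 32 mm high; bystander, origin under its centre
- gauge_block: steel block 50 x 22 x 30 mm high; bystander, origin under its centre
- spare_pin: small steel pin standing on its 26 mm foot, 34 mm high; bystander, origin under its centre

How it is judged:
By the outcome, as a careful person would: the job done as asked, in the order asked, and still so for the second after the job is handed in, with the robot touching nothing.
It also fails if it takes over 72 s, if anything falls off the work surface, if the arm or the gripper's body presses on something with over 40 N, if the wrist force passes 120 N, or if a joint passes its speed limit or range.

## Working session

There is one attempt and no reset: what is moved stays moved. The work goes in short steps, Python scripts to look and compute and a shell command to move; the robot and the scene stay as the last step left them, time stands still between calls to the robot, and variables do not carry over. Pictures are saved under pics/ and viewed, at most 10 in all, crops included, and the job is handed in when it is done.

```bash
mkdir -p pics; ls; cat > h.py <<'E'
import numpy as np, cv2
from scipy.spatial.transform import Rotation as R
from bench import ctrl, get_image, job
def grab(name, fn=None):
    s=ctrl.get_state(); im=get_image(name)
    if 'T' in im: T=np.array(im['T'])
    else:
        W=np.eye(4); W[:3,:3]=R.from_rotvec(s['tool_rot']).as_matrix(); W[:3,3]=s['position']; T=W@np.array(im['T_tool_cam'])
    im['Tw']=T
    if fn: cv2.imwrite('pics/'+fn, np.array(im['pixels'])[:,:,::-1])
    return im,s
def ray(im,u,v):
    d=np.array([(u-im['cx'])/im['fx'],(v-im['cy'])/im['fy'],1.]); return im['Tw'][:3,3], im['Tw'][:3,:3]@d
def onz(im,u,v,z):
    o,d=ray(im,u,v); return o+d*(z-o[2])/d[2]
def proj(im,p):
    q=np.linalg.inv(im['Tw'])@np.r_[p,1]; return q[0]/q[2]*im['fx']+im['cx'], q[1]/q[2]*im['fy']+im['cy']
E
python3 - <<'E'
from h import *
a,s=grab('scene','scene1.png'); b,_=grab('side','side1.png')
print({k:np.round(v,3).tolist() for k,v in s.items()})
w,_=grab('wrist'); print(np.round(w['T_tool_cam'],3),w['fx'])
np.set_printoptions(suppress=True,precision=3); print(a['Tw'],a['fx'],b['Tw'],b['fx'])
E
```

```text
pics
{'time': 0.0, 'joint_positions': [-1.3, 0.322, -0.07, 1.452, 0.023, 1.371, -0.057], 'qd': [0.001, 0.0, -0.0, -0.001, 0.001, 0.001, -0.001], 'joint_torque': [-0.0, -49.128, -0.404, -31.253, -0.064, 0.044, 0.0], 'position': [0.165, 0.628, 0.221], 'tool_rot': [-0.402, -3.116, 0.003], 'ft_force': [-0.326, 1.005, -0.379], 'torque': [0.056, 0.001, 0.011], 'grip_force': 0.0, 'grip_width': 0.999}
[[-0.001 -0.966 -0.26   0.072]
 [ 1.    -0.001  0.001 -0.   ]
 [-0.001 -0.26   0.966 -0.163]
 [ 0.     0.     0.     1.   ]] 315.82809345024583
[[ 0.294  0.495 -0.818  1.196]
 [ 0.956 -0.159  0.247 -0.179]
 [-0.008 -0.854 -0.52   0.524]
 [ 0.     0.     0.     1.   ]] 381.0245538824015 [[ 0.898 -0.313  0.309  0.251]
 [-0.44  -0.622  0.648 -0.681]
 [-0.01  -0.718 -0.696  0.8  ]
 [ 0.     0.     0.     1.   ]] 376.50085307436115
```

View pics/scene1.png

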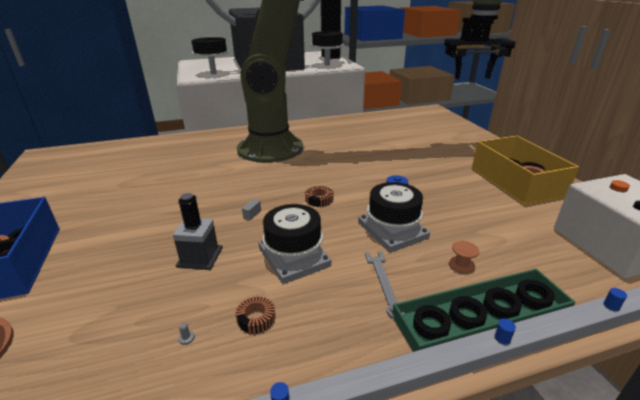

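View pics/side1.png

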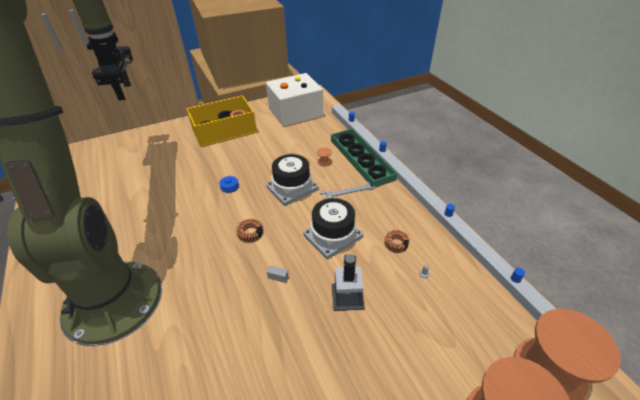

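The scene image shows the driver top at about (188,199) and the hubs at (292,217) and (396,192). In the side image they are at (349,259), (333,213) and (290,163). I'll localise these and zoom in on the hubs.

```bash
python3 - <<'E'
from h import *
np.set_printoptions(suppress=True,precision=4)
a,_=grab('scene'); b,_=grab('side')
for n,pa,pb,z in [('drv',(189,199),(349,259),.15),('A',(292,217),(333,213),.1),('B',(396,192),(290,163),.1)]:
    print(n,onz(a,*pa,z),onz(b,*pb,z))
t=[]
for im,c in ((a,(292,217)),(a,(396,192)),(b,(333,213)),(b,(290,163))):
    p=np.array(im['pixels'])[c[1]-20:c[1]+20,c[0]-26:c[0]+26,::-1]; t.append(cv2.resize(p,None,fx=7,fy=7,interpolation=cv2.INTER_CUBIC))
cv2.imwrite('pics/hubs.png',np.vstack([np.hstack(t[:2]),np.hstack(t[2:])]))
E
```

```text
drv [ 0.5319 -0.2412  0.15  ] [ 0.5204 -0.248   0.15  ]
A [ 0.578  -0.0543  0.1   ] [ 0.5773 -0.063   0.1   ]
B [0.5522 0.1861 0.1   ] [0.5589 0.1866 0.1   ]
```

View pics/hubs.png

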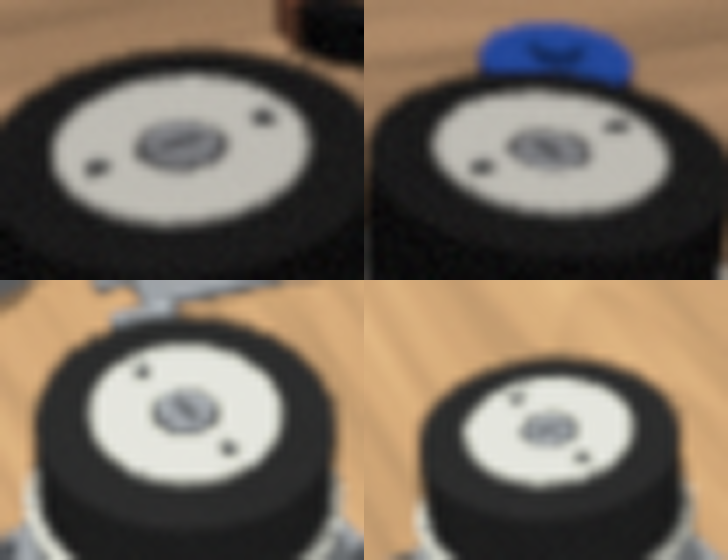

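Pictures: the hub slot is in line with the rivets on roller A (about y=-0.06), so it is locked. On roller B (about 0.555, 0.186) the slot lies across, so B is roller_open. I'll look at B from above, then go to the driver.

```bash
python3 -m crank '[[[-29,-19,0,0,-1],[-29,-19,0,0,-1],[-29,-19,0,0,-1],[-29,-19,0,0,-1],[-29,-19,0,0,-1],[-29,-19,0,0,-1],[-29,-19,0,0,-1],[-29,-19,0,0,-1],[-29,-19,0,0,-1],[-29,-19,0,0,-1]]]' 
python3 -m crank '[[[-29,-19,0,0,-1],[-29,-19,0,0,-1],[-29,-19,0,0,-1],[-29,-19,0,0,-1],[-29,-19,0,0,-1],[-29,-19,0,0,-1],[-29,-19,0,0,-1],[0,0,0,0,-1],[0,0,0,0,-1]]]' 
python3 - <<'E'
from h import *
w,s=grab('wrist','w1.png'); print(s['position'],s['tool_rot'],proj(w,[.555,.186,.1]))
E
```

```text
time: 1.08
position: [0.3982, 0.3698, 0.2227]
tool_rot: [0.402, 3.116, 0.001]
ft_force: [-0.3, 0.8, 0.2]
grip_width: 0.999
grip_force: 0.0
time: 1.83
position: [0.5612, 0.1883, 0.2224]
tool_rot: [0.41, 3.114, -0.001]
ft_force: [0.3, 0.4, -0.1]
grip_width: 1.001
grip_force: 0.0
[0.56116264 0.18826139 0.22238772] [ 4.10375326e-01  3.11438927e+00 -1.46673399e-03] (np.float64(319.7655211240844), np.float64(183.4185526071891))
```

View pics/w1.png

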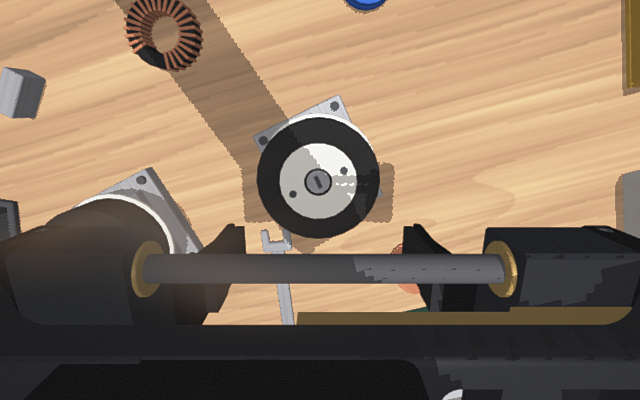

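The hub is centred near (318,181), with rivets near (293,194) and (344,170), and the slot is clearly across their line. I'll measure this with masks.

```bash
cat >> h.py <<'E'
def hub(im,c,z=.1):
    g=cv2.cvtColor(np.array(im['pixels']),cv2.COLOR_RGB2GRAY); g4=cv2.resize(g,None,fx=4,fy=4,interpolation=cv2.INTER_CUBIC)
    m=(g4>120).astype(np.uint8)   # ring
    cx,cy=c; mk=np.zeros_like(m); cv2.circle(mk,(int(4*cx),int(4*cy)),190,1,-1); m&=mk
    cs,_=cv2.findContours(m,cv2.RETR_CCOMP,cv2.CHAIN_APPROX_NONE)
    out=[]
    for k in cs:
        A=cv2.contourArea(k)
        if A>60 and len(k)>5:
            e=cv2.fitEllipse(k); u,v=(e[0][0]-1.5)/4,(e[0][1]-1.5)/4
            out.append((A/16,round(u,2),round(v,2),np.round(onz(im,u,v,z),4),np.round(e[1],1),round(e[2])))
    return out
E
python3 - <<'E'
from h import *
w,s=grab('wrist')
for o in hub(w,(318,181)): print(*o)
p=np.array(w['pixels'])[136:226,268:368,::-1]
cv2.imwrite('pics/w1c.png',cv2.resize(p,None,fx=6,fy=6,interpolation=cv2.INTER_CUBIC))
E
```

```text
370.09375 315.48 183.41 [0.5527 0.1846 0.1   ] [86.1 87.7] 108
78.25 315.48 183.69 [0.5529 0.1845 0.1   ] [24.6 71.1] 153
4527.59375 315.62 182.37 [0.5518 0.185  0.1   ] [300.2 307.3] 93
45.8125 290.25 195.58 [0.5579 0.1587 0.1   ] [30.3 30.9] 50
610.3125 315.48 183.52 [0.5528 0.1845 0.1   ] [109.9 113.3] 101
42.0 341.14 172.45 [0.5488 0.21   0.1   ] [28.4 30.7] 3
```

View pics/w1c.png

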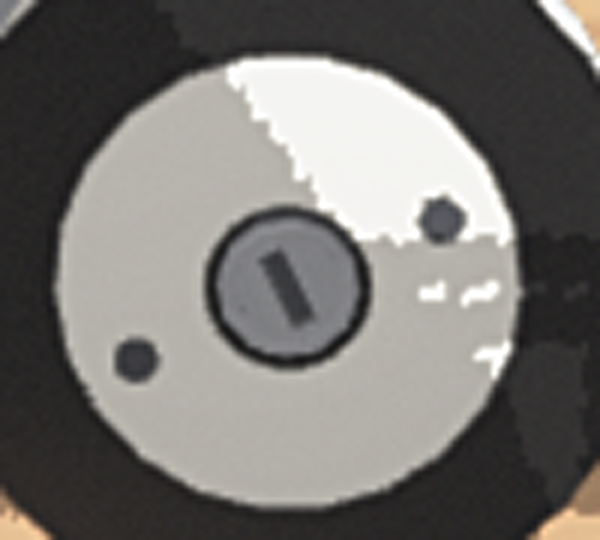

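The hub is at about (0.553, 0.1845), and the rivet line is at about 100° in world yaw. Next I go above the driver.

```bash
python3 -m crank '[[[-6,-33,-6,0,-1],[-6,-33,-6,0,-1],[-6,-33,-6,0,-1],[-6,-33,-6,0,-1],[-6,-33,-6,0,-1],[-6,-33,-6,0,-1],[-6,-33,-6,0,-1],[-6,-33,0,0,-1],[-6,-33,0,0,-1],[-6,-33,0,0,-1]]]' >/dev/null
python3 -m crank '[[[-6,-33,0,0,-1],[-6,-33,0,0,-1],[-6,-33,0,0,-1],[0,0,0,0,-1],[0,0,0,0,-1],[0,0,0,0,-1]]]' 
python3 - <<'E'
from h import *
w,s=grab('wrist','w2.png'); print(s['position'],s['tool_rot'],s['joint_positions'],proj(w,[.526,-.245,.15]))
E
```

```text
time: 3.27
position: [0.5271, -0.2414, 0.2643]
tool_rot: [-0.398, -3.116, -0.003]
ft_force: [0.4, 0.8, 0.1]
grip_width: 0.999
grip_force: 0.0
[ 0.52705862 -0.24138419  0.26434319] [-3.98136757e-01 -3.11615454e+00 -2.56730589e-03] [-0.19847474  0.17152991  0.66596588  1.58991648 -0.10843298  1.4178214
  1.79361856] (np.float64(319.3810875757241), np.float64(191.17116268426304))
```

View pics/w2.png

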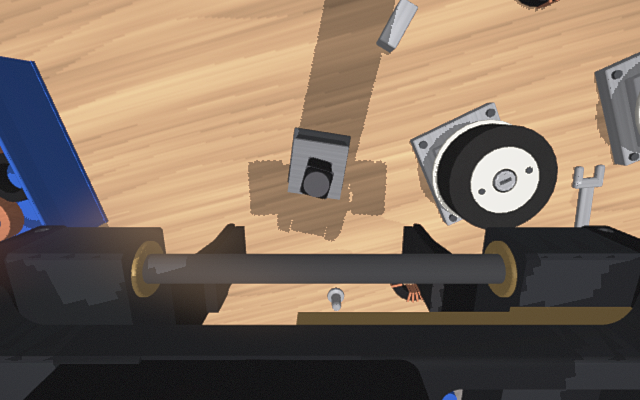

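The driver's top cap is near (317,182). The handle and stand look turned by only a few degrees relative to the tool. I'll crop for the handle flats.

```bash
python3 - <<'E'
from h import *
w,s=grab('wrist')
p=np.array(w['pixels'])[115:215,275:365,::-1]
p=cv2.convertScaleAbs(cv2.resize(p,None,fx=6,fy=6,interpolation=cv2.INTER_CUBIC),alpha=1.8)
cv2.imwrite('pics/w2c.png',p)
for uv in [(316.5,181)]: print(onz(w,*uv,.15))
E
```

```text
[ 0.51644183 -0.24462614  0.15      ]
```

View pics/w2c.png

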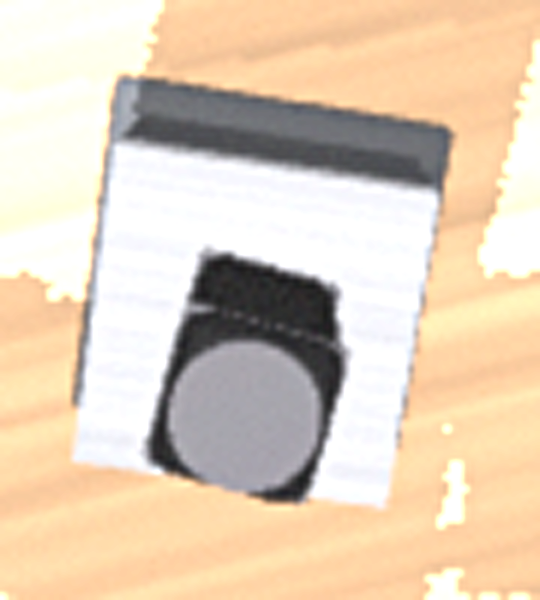

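The handle is turned about 13° clockwise in the image, which is a tool turn of +0.23 rad. The top square's centre is at about (315.8,182).

```bash
python3 -m crank '[[[0,0,0,0.115,-1],[0,0,0,0.115,-1],[0,0,0,0,-1],[0,0,0,0,-1]]]'
python3 - <<'E'
from h import *
w,s=grab('wrist')
M=R.from_rotvec(s['tool_rot']).as_matrix()
g=cv2.cvtColor(np.array(w['pixels']),cv2.COLOR_RGB2GRAY)
u0,v0=map(int,proj(w,[.517,-.245,.15]))
m=np.zeros_like(g); m[v0-45:v0+35,u0-35:u0+35]=(g<45)[v0-45:v0+35,u0-35:u0+35]
cs,_=cv2.findContours(m,cv2.RETR_EXTERNAL,cv2.CHAIN_APPROX_NONE)
for k in cs:
    if cv2.contourArea(k)>80: print(cv2.boundingRect(k),cv2.minAreaRect(k))
p=cv2.resize(np.array(w['pixels'])[v0-45:v0+35,u0-35:u0+35,::-1],None,fx=6,fy=6); cv2.imwrite('pics/w3.png',cv2.convertScaleAbs(p,alpha=1.8)); print(u0-35,v0-45)
for uv in [(u0,v0)]: print(uv, (M.T@(onz(w,*uv,.15)-s['position']))*1000, s['position'])
E
```

```text
time: 3.7
position: [0.527, -0.242, 0.2645]
tool_rot: [-0.748, -3.051, -0.001]
ft_force: [0.0, -0.3, 0.2]
grip_width: 0.999
grip_force: 0.0
(303, 161, 27, 27) ((316.0, 174.0), (26.0, 26.0), 90.0)
280 138
(315, 183) [  7.6049357   -8.0150274  114.51468474] [ 0.52695325 -0.24198948  0.26451825]
```

View pics/w3.png

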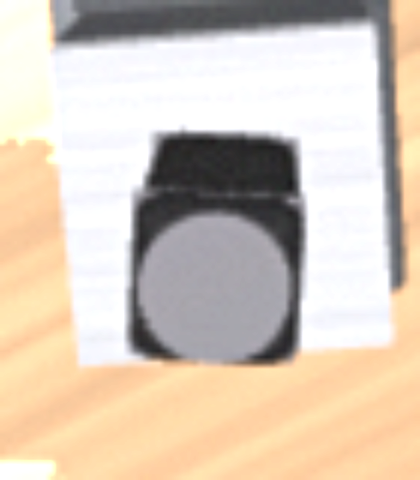

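```bash
python3 - <<'E'
from h import *
w,s=grab('wrist')
print(w['cx'],w['cy'],w['fx'],np.round(w['T_tool_cam'],4))
M=R.from_rotvec(s['tool_rot']).as_matrix(); np.set_printoptions(suppress=True,precision=4)
print(M, (M.T@(onz(w,316,184,.15)-s['position']))*1000, s['position'])
E
```

```text
323.5686218293038 194.44506891486463 315.82809345024583 [[-9.000e-04 -9.656e-01 -2.601e-01  7.160e-02]
 [ 1.000e+00 -1.200e-03  8.000e-04 -5.000e-04]
 [-1.000e-03 -2.601e-01  9.656e-01 -1.628e-01]
 [ 0.000e+00  0.000e+00  0.000e+00  1.000e+00]]
[[-0.8864  0.463   0.0001]
 [ 0.463   0.8864  0.0005]
 [ 0.0001  0.0005 -1.    ]] [  6.6761  -7.122  114.5291] [ 0.5269 -0.2423  0.2645]
```

```bash
python3 -m crank '[[[6.5,-7,20,0,-1],[0,0,30,0,-1],[0,0,30,0,-1],[0,0,30,0,-1],[0,0,30,0,-1],[0,0,18,0,-1],[0,0,10,0,-1],[0,0,0,0,-1]]]'
python3 -m crank '[[[0,0,0,0,0.6],[0,0,0,0,0.6],[0,0,0,0,0.6],[0,0,0,0,0.6],[0,0,0,0,0.6],[0,0,0,0,0.6],[0,0,0,0,0.6],[0,0,0,0,0.6]]]' 40
python3 -c "
from h import *;s=ctrl.get_state();print(s['position'],s['tool_rot'],s['joint_positions'])"
```

```text
time: 4.47
position: [0.516, -0.2459, 0.0943]
tool_rot: [-0.754, -3.046, -0.0]
ft_force: [-1.2, 0.3, -0.1]
grip_width: 1.003
grip_force: 0.0
time: 5.13
position: [0.5175, -0.2468, 0.0967]
tool_rot: [0.757, 3.049, 0.0]
ft_force: [0.7, -0.7, 0.1]
grip_width: 0.475
grip_force: 0.0
[ 0.51747673 -0.24680585  0.09668632] [7.56999345e-01 3.04872994e+00 1.88711877e-04] [-0.17290338  0.29554304  0.66734448  1.81717357 -0.20408969  1.09798316
  1.6509818 ]
```

```bash
python3 -m crank '[[[0,0,0,0,1],[0,0,0,0,1],[0,0,0,0,1],[0,0,0,0,1],[0,0,0,0,1],[0,0,0,0,1]]]' 40
python3 -m crank '[[[0,0,-10,0,1],[0,0,-20,0,1],[0,0,-30,0,1],[0,0,-30,0,1],[0,0,-30,0,1],[0,0,-20,0,1],[0,0,0,0,1],[0,0,0,0,1],[0,0,0,0,1]]]'
python3 - <<'E'
from h import *
w,s=grab('wrist','w4.png'); print(s['position'],s['tool_rot'])
M=R.from_rotvec(s['tool_rot']).as_matrix()
print(proj(w,s['position']+M@[0,0,.081]))
E
```

```text
time: 5.63
position: [0.5174, -0.2467, 0.0965]
tool_rot: [-0.757, -3.049, -0.0]
ft_force: [-0.4, 0.9, 0.1]
grip_width: 0.293
grip_force: 40.0
time: 6.38
position: [0.5168, -0.2466, 0.2358]
tool_rot: [-0.757, -3.048, -0.001]
ft_force: [-0.0, -0.0, -1.6]
grip_width: 0.301
grip_force: 40.0
[ 0.51681712 -0.24656807  0.23581692] [-7.57014433e-01 -3.04776569e+00 -5.16161608e-04]
(np.float64(323.9976348510661), np.float64(201.58618970522716))
```

View pics/w4.png

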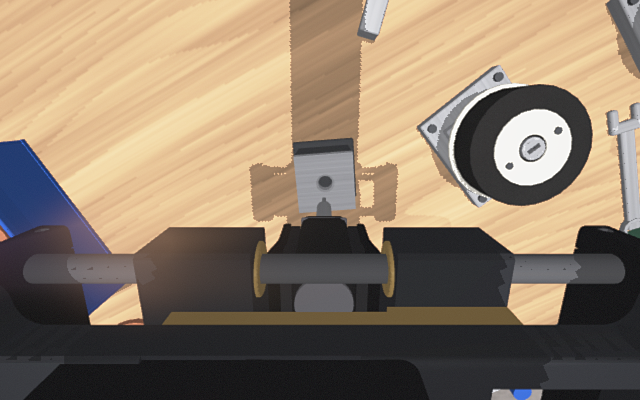

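The driver is held. The tip is near (324,199) and the stand hole near (325,182). I'll work numerically from here on, starting with the blade orientation from row widths.

```bash
python3 - <<'E'
from h import *
w,s=grab('wrist')
g=cv2.cvtColor(np.array(w['pixels']),cv2.COLOR_RGB2GRAY)
for v in range(192,226): print(v,*g[v,308:342])
E
```

```text
192 155 156 156 154 155 154 157 156 157 158 159 160 160 156 157 150 149 146 151 154 153 160 159 160 159 158 158 157 157 156 156 158 156 157
193 158 160 159 162 161 162 160 159 160 159 160 160 159 156 157 157 157 157 157 157 156 156 157 157 157 156 157 157 157 158 157 157 156 157
194 158 157 157 158 157 157 156 157 157 156 156 156 155 156 157 157 157 155 156 155 156 155 155 155 156 154 155 155 153 154 155 155 155 156
195 157 156 156 156 155 156 155 153 154 155 154 154 155 153 153 154 155 154 156 156 155 156 157 156 157 156 159 158 157 157 157 158 158 158
196 152 152 153 154 153 155 155 156 157 157 156 157 158 159 159 157 156 159 160 160 158 160 159 159 161 159 158 158 160 159 159 158 158 158
197 159 159 159 160 158 158 159 158 159 160 159 160 161 161 145 126 125 138 158 159 158 157 158 155 155 156 155 155 154 154 154 155 157 156
198 159 161 159 157 158 158 157 158 157 155 157 157 157 157 115 94 90 96 153 158 157 155 156 155 156 156 155 155 155 155 156 156 156 157
199 154 155 154 154 155 156 156 156 155 156 155 156 159 158 102 91 89 93 155 160 157 158 157 157 157 158 157 157 159 157 15
[... 2533 characters left out ...]
0 32 28 29 27 31 29 31 31 29 30 31 31 30 31 30 32 31 29 28 35 53
220 33 34 34 32 31 30 34 34 31 30 31 33 32 33 32 32 32 32 32 34 30 31 32 29 32 29 33 32 30 29 33 32 29 29
221 36 34 32 33 33 34 32 32 31 32 31 33 34 34 34 31 35 32 30 32 31 31 32 30 31 29 32 29 30 31 31 29 27 28
222 33 35 34 34 33 34 32 31 35 30 35 32 33 33 34 35 30 30 32 32 33 29 33 30 32 30 32 31 29 29 33 32 30 32
223 35 34 32 32 35 35 32 34 35 33 33 30 32 32 31 32 32 33 30 35 32 34 32 33 29 32 31 33 33 29 31 30 32 30
224 34 36 33 33 35 33 31 34 33 34 32 29 33 35 31 32 30 32 32 29 29 33 30 33 27 29 33 31 31 31 32 31 29 32
225 33 34 35 34 32 34 31 31 28 35 30 30 32 35 34 33 31 33 30 32 33 30 33 32 31 27 28 31 29 33 32 29 34 31
```

The blade is edge-on in the view, so its width lies along tool x. The tip edge is at (323.6,196.8). I'll carry it to the open hub and turn by -0.66 so that tool x points along 190°.

```bash
python3 -m crank '[[[6,14,-10,0,1],[12,28,-10,0,1],[12,28,0,0,1],[12,28,0,0,1],[12,28,0,0,1],[12,28,0,0,1],[12,28,0,0,1],[12,28,0,0,1],[12,28,0,0,1],[12,28,0,0,1]]]' >/dev/null
python3 -m crank '[[[12,29,0,0,1],[12,29,0,0,1],[12,29,0,0,1],[12,29,0,0,1],[6,15,0,0,1],[0,0,0,-0.11,1],[0,0,0,-0.11,1],[0,0,0,-0.11,1],[0,0,0,-0.11,1],[0,0,0,-0.11,1]]]' >/dev/null
python3 -m crank '[[[0,0,13,-0.11,1],[0,0,13,0,1],[0,0,13,0,1],[0,0,0,0,1],[0,0,0,0,1],[0,0,0,0,1]]]'
cat >> h.py <<'E'
def slot():
    w,s=grab('wrist'); np.set_printoptions(suppress=True,precision=2)
    M=R.from_rotvec(s['tool_rot']).as_matrix(); T=lambda u,v,z=.1: (M.T@(onz(w,u,v,z)-s['position']))*1000
    print('pos',s['position']*1000 if hasattr(s['position'],'shape') else np.array(s['position'])*1000,'yaw',np.degrees(np.arctan2(M[1,0],M[0,0])),'q7',s['joint_positions'][6],'f',np.array(s['ft_force']))
    c=proj(w,[.553,.1845,.1])
    for o in hub(w,c):
        if o[0]>8: print(round(o[0]),o[1],o[2],T(o[1],o[2]),o[4],o[5])
    return w,s,T
E
python3 - <<'E'
from h import *
w,s,T=slot()
p=np.array(w['pixels'])[140:220,270:380,::-1]
cv2.imwrite('pics/w5.png',cv2.resize(p,None,fx=7,fy=7,interpolation=cv2.INTER_CUBIC))
M=R.from_rotvec(s['tool_rot']).as_matrix()
print(proj(w,s['position']+M@[0.005,0,.081]),proj(w,s['position']+M@[0.00,0,.081]))
E
```

```text
time: 8.65
position: [0.5547, 0.1825, 0.2176]
tool_rot: [0.27, -3.13, 0.0]
ft_force: [0.2, 0.2, -0.3]
grip_width: 0.295
grip_force: 40.0
pos [554.71 182.54 217.59] yaw -170.1503510351287 q7 1.4260119974151242 f [ 0.18  0.18 -0.32]
390 325.89 188.39 [  1.83   2.26 117.59] [87.3 91.6] 102
67 325.9 188.94 [  1.31   2.27 117.59] [22.6 65.9] 179
3530 326.14 184.57 [  5.41   2.49 117.59] [268.2 316.3] 91
44 354.43 189.2 [  1.03  28.39 117.58] [29.8 30.1] 112
44 297.33 189.54 [  0.77 -23.89 117.59] [29.9 30.3] 36
(np.float64(323.44457368641594), np.float64(195.61959241974455)) (np.float64(323.45109204794693), np.float64(201.61375764641815))
```

View pics/w5.png

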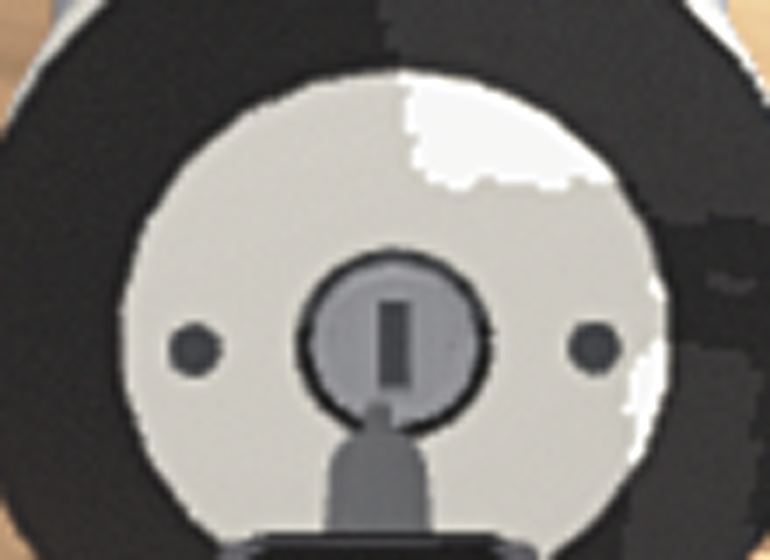

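The slot lies along tool x, pixels (325.9,183–195), and the tip edge is at (324,197.7). The yaw is right. I'll shift by +1.8 and +2.2 mm, go down 18 mm and check again.

```bash
python3 -m crank '[[[1.8,2.2,6,0,1],[0,0,6,0,1],[0,0,6,0,1],[0,0,0,0,1],[0,0,0,0,1],[0,0,0,0,1]]]'
python3 - <<'E'
from h import *
w,s,T=slot()
g=cv2.cvtColor(np.array(w['pixels']),cv2.COLOR_RGB2GRAY)
for v in range(176,208): print(v,*g[v,310:340])
E
```

```text
time: 9.2
position: [0.5525, 0.1845, 0.1996]
tool_rot: [-0.272, 3.13, -0.0]
ft_force: [0.1, 0.1, -1.5]
grip_width: 0.295
grip_force: 40.0
pos [552.51 184.49 199.57] yaw -170.08241042063864 q7 1.4245748924395547 f [ 0.14  0.14 -1.49]
316 323.24 194.85 [ 0.6  -0.17 99.57] [82.5 98.9] 89
3670 323.44 190.61 [ 4.36  0.01 99.57] [278.9 335.4] 90
50 293.01 196.62 [ -0.95 -26.22  99.57] [31.7 32.3] 39
51 353.66 196.35 [-0.78 26.05 99.57] [32.1 32.6] 167
176 202 201 202 202 201 202 202 202 201 202 201 202 201 201 201 201 202 202 202 203 202 202 201 202 202 202 202 201 201 202
177 202 201 201 202 201 202 202 201 202 202 202 202 202 202 201 202 202 202 201 202 201 201 202 202 202 202 201 202 201 202
178 202 201 203 202 202 201 203 201 201 201 201 202 201 202 203 203 200 202 202 202 202 201 201 201 202 203 201 202 201 202
179 202 202 201 202 204 201 202 201 202 203 202 203 203 202 204 203 201 203 202 203 203 202 201 201 200 202 202 201 200 201
180 202 202 201 203 202 203 203 203 203 204 204 206 208 203 206 207 206 205 203 203 202 201 200 201 200 201 200 200 201 200
181 201 201 202 200 202 203 20
[... 2430 characters left out ...]
6 138 148 145 142 142 143 124 109 104 105 104 105 102 102 102 119 140 146 148 150 144 117 43 45 138 203 205
203 169 71 32 90 139 149 148 143 124 107 103 104 104 104 104 103 101 100 101 119 148 152 147 116 52 31 101 183 204 202
204 193 118 51 33 89 141 150 137 109 101 104 106 104 105 104 101 103 100 100 102 137 144 120 54 22 69 175 206 203 202
205 204 183 115 48 36 100 136 122 105 104 105 106 104 105 104 103 103 101 102 101 121 112 84 35 50 138 197 205 200 201
206 204 205 174 114 51 34 65 103 104 104 105 106 105 103 105 103 102 103 102 102 101 46 33 79 115 186 203 202 201 200
207 201 205 205 185 120 58 52 100 106 106 106 105 104 105 104 104 103 102 103 103 97 51 86 196 193 206 204 201 200 199
```

Aligned to within about 0.3 mm both ways. Now I go down with guarded steps.

```bash
python3 -m crank '[[[0,0,3,0,1],[0,0,3,0,1],[0,0,2,0,1],[0,0,0,0,1],[0,0,0,0,1]]]'
python3 -m crank '[[[0,0,1,0,1],[0,0,1,0,1],[0,0,0,0,1],[0,0,0,0,1]]]'
python3 -m crank '[[[0,0,1,0,1],[0,0,1,0,1],[0,0,0,0,1],[0,0,0,0,1]]]'
python3 -m crank '[[[0,0,1,0,1],[0,0,1,0,1],[0,0,0,0,1],[0,0,0,0,1]]]'
```

```text
time: 9.67
position: [0.5523, 0.1845, 0.1913]
tool_rot: [0.272, -3.129, 0.0]
ft_force: [-0.4, 0.2, -1.2]
grip_width: 0.299
grip_force: 40.0
time: 10.0
position: [0.5524, 0.1845, 0.1896]
tool_rot: [0.272, -3.13, -0.0]
ft_force: [-0.2, 0.2, -1.2]
grip_width: 0.298
grip_force: 40.0
time: 10.33
position: [0.5524, 0.1845, 0.1875]
tool_rot: [0.272, -3.13, 0.0]
ft_force: [0.5, 0.1, -0.5]
grip_width: 0.294
grip_force: 40.0
time: 10.67
position: [0.5524, 0.1845, 0.1855]
tool_rot: [0.272, -3.13, 0.0]
ft_force: [0.9, 0.2, -0.9]
grip_width: 0.294
grip_force: 40.0
```

```bash
for i in 1 ; do python3 -m crank '[[[0,0,1,0,1],[0,0,1,0,1],[0,0,0,0,1],[0,0,0,0,1]]]' | grep -E "pos|ft"
python3 -m crank '[[[0,0,1,0,1],[0,0,1,0,1],[0,0,0,0,1],[0,0,0,0,1]]]'| grep -E "pos|ft"; done
```

```text
position: [0.5524, 0.1845, 0.1835]
ft_force: [0.7, 0.1, -0.5]
position: [0.5524, 0.1845, 0.1815]
ft_force: [-1.0, -0.1, -1.7]
```

```bash
python3 - <<'E'
from h import *
w,s,T=slot()
g=cv2.cvtColor(np.array(w['pixels']),cv2.COLOR_RGB2GRAY)
for v in range(184,206,1): print(v,*g[v,314:334])
E
```

```text
pos [552.4  184.5  181.47] yaw -170.07732216971567 q7 1.427766848483908 f [-1.01 -0.15 -1.74]
309 323.21 201.21 [ 0.2  -0.19 81.47] [ 91.3 101.7] 90
3808 323.31 193.81 [ 6.37 -0.1  81.47] [276.2 361.6] 90
57 290.93 202.86 [ -1.15 -26.24  81.47] [33.8 34.8] 103
57 355.62 202.57 [-0.98 25.95 81.47] [33.6 34.6] 155
184 202 200 201 200 201 201 200 200 202 201 202 200 201 200 200 200 200 200 200 200
185 200 200 201 201 202 203 204 205 205 205 205 204 204 204 203 201 200 200 200 200
186 201 202 204 205 204 200 202 199 198 196 197 199 199 200 202 205 203 202 201 201
187 203 205 202 198 172 125 115 96 78 76 79 96 89 110 152 193 202 204 204 202
188 202 196 131 96 66 50 61 60 68 77 76 68 55 53 59 85 139 182 197 204
189 150 101 55 57 70 85 103 107 115 127 125 111 106 94 77 61 64 81 123 192
190 60 47 77 105 116 127 137 149 158 157 157 149 147 129 114 108 100 65 66 123
191 53 87 124 139 153 158 157 157 154 148 150 151 154 153 151 144 135 107 69 61
192 102 124 150 155 154 150 145 144 140 133 138 141 142 144 145 146 147 132 108 78
193 124 136 151 145 142 137 132 142 143 145 145 144 140 131 138 141 
[... 290 characters left out ...]
 85 77 83 80 79 122 142 141 141 143 142 142 140
198 140 143 141 141 143 145 144 85 88 98 96 95 123 143 141 142 143 143 141 141
199 140 142 141 143 144 145 144 88 94 100 96 94 123 144 142 142 143 142 141 141
200 141 142 139 142 144 146 144 88 94 97 96 95 122 141 143 143 141 143 141 139
201 140 141 140 143 145 143 141 99 97 99 100 97 111 132 139 143 143 143 141 141
202 139 141 141 143 142 124 109 104 103 104 104 102 101 103 118 138 146 144 140 141
203 141 140 141 142 126 105 103 105 106 105 103 101 103 100 101 119 142 142 142 143
204 141 142 142 132 109 102 104 104 105 103 103 104 103 101 99 100 122 142 141 143
205 141 142 140 116 104 103 106 105 104 104 105 102 101 101 101 100 120 143 143 145
```

Still above the head and still centred, so the head sits low. Continuing down.

```bash
python3 -m crank '[[[0,0,1,0,1],[0,0,1,0,1],[0,0,0,0,1],[0,0,0,0,1]]]' | grep -E "pos|ft"
python3 -m crank '[[[0,0,1,0,1],[0,0,1,0,1],[0,0,0,0,1],[0,0,0,0,1]]]'| grep -E "pos|ft"
python3 -m crank '[[[0,0,1,0,1],[0,0,1,0,1],[0,0,0,0,1],[0,0,0,0,1]]]'| grep -E "pos|ft"
```

```text
position: [0.5524, 0.1845, 0.1795]
ft_force: [0.5, -0.1, -1.0]
position: [0.5524, 0.1845, 0.1775]
ft_force: [0.3, -0.1, -1.7]
position: [0.5529, 0.1846, 0.1762]
ft_force: [0.7, -1.6, 3.4]
```

```bash
python3 - <<'E'
from h import *
w,s,T=slot()
g=cv2.cvtColor(np.array(w['pixels']),cv2.COLOR_RGB2GRAY)
for v in range(188,206,1): print(v,*g[v,314:334])
E
```

```text
pos [552.93 184.64 176.23] yaw -170.07811753742115 q7 1.428931546209066 f [ 0.67 -1.57  3.38]
315 323.08 202.39 [ 0.77 -0.3  76.23] [ 94.6 102.8] 93
3883 323.19 194.33 [ 7.36 -0.2  76.22] [279.1 367.9] 90
59 290.09 204.0 [ -0.53 -26.37  76.22] [34.6 35. ] 68
60 356.28 203.72 [-0.37 25.94 76.24] [34.3 35.5] 39
188 204 207 201 193 131 90 78 69 72 66 66 76 83 89 109 155 194 202 205 202
189 200 191 128 77 52 54 57 70 75 81 97 86 67 54 50 56 101 162 194 205
190 128 73 51 70 91 105 108 115 116 124 130 124 112 102 91 68 55 73 123 179
191 59 57 88 115 128 137 140 157 159 158 157 156 148 131 123 109 98 76 63 97
192 68 105 134 153 157 157 156 154 153 149 145 150 152 152 151 142 128 120 82 59
193 111 133 148 155 147 145 144 139 140 139 131 139 141 143 144 146 149 145 115 87
194 136 145 146 142 140 142 140 135 141 142 143 145 143 141 139 140 143 144 137 112
195 145 145 141 138 143 143 143 142 141 141 143 142 142 142 142 140 138 141 144 144
196 143 142 138 139 143 144 143 124 92 89 89 91 119 142 142 139 144 140 137 143
197 142 141 141 141 143 144 143 108 78 81 80 73 90 140 143 141 143 143 139 139
198 141 141 141 141 144 144 143 94 89 96 95 93 96 141 141 140 142 143 142 140
199 140 141 141 143 144 144 143 94 96 97 96 94 100 140 142 140 143 143 143 141
200 141 142 139 142 144 144 143 96 96 98 97 94 112 142 144 140 142 145 142 141
201 140 141 140 143 147 144 140 109 98 99 98 96 110 130 139 142 142 142 141 141
202 142 143 141 144 143 124 110 105 105 104 103 101 103 103 119 141 144 143 142 139
203 142 142 141 143 125 106 102 105 104 103 103 104 101 100 102 121 142 144 141 139
204 142 141 143 132 109 102 105 105 105 102 104 104 103 101 100 102 130 143 141 136
205 142 142 142 118 104 104 106 103 103 104 104 103 102 102 101 99 118 143 142 142
```

```bash
python3 - <<'E'
from h import *
w,s,T=slot()
for z in (.094,.096,.098,.1,.102,.104): print(z,T(323.3,195.6,z)[0],T(323.3,189,z)[0])
M=R.from_rotvec(s['tool_rot']).as_matrix()
for z in (76,78,80,81.5): print(z,proj(w,s['position']+M@[.005,0,z/1000]), proj(w,s['position']+M@[.0055,0,(z-6)/1000]))
E
python3 -m crank '[[[0,0,1,0,1],[0,0,0,0,1],[0,0,0,0,1]]]' | grep -E "pos|ft"
```

```text
pos [552.88 184.68 176.19] yaw -170.07717972620034 q7 1.4289125216020955 f [ 0.41 -0.28  2.46]
315 323.02 202.43 [ 0.75 -0.34 76.18] [ 94.7 102.9] 92
3881 323.19 194.36 [ 7.34 -0.2  76.18] [279.1 368. ] 90
59 290.08 204.03 [ -0.54 -26.37  76.18] [34.3 35.4] 40
59 356.22 203.75 [-0.38 25.89 76.2 ] [34.4 35.3] 36
0.094 4.691412481442432 10.16562216776764
0.096 5.23970963718543 10.669209752433872
0.098 5.788006792928317 11.172797337100107
0.1 6.336303948671205 11.676384921766454
0.102 6.884601104414092 12.179972506432689
0.104 7.432898260156978 12.683560091098922
76 (np.float64(323.44852912284864), np.float64(197.30144884124655)) (np.float64(323.454022324025), np.float64(198.78330223273196))
78 (np.float64(323.44653504933575), np.float64(196.6201519284806)) (np.float64(323.45193636110673), np.float64(198.07373625109895))
80 (np.float64(323.4445715560176), np.float64(195.94930307197754)) (np.float64(323.4498831581073), np.float64(197.375313959405))
81.5 (np.float64(323.44311858353484), np.float64(195.45287921376038)) (np.float64(323.44836429302353), np.float64(196.85865329171017))
position: [0.5528, 0.1847, 0.1751]
ft_force: [0.6, -0.3, 4.9]
```

The contact is ambiguous: it could be the slot bottom or the face. I'll test with a small lateral nudge.

```bash
python3 -m crank '[[[0.6,0,0,0,1],[0,-1,0,0,1],[0,-1,0,0,1],[0,0,0,0,1],[0,0,0,0,1]]]' | grep -E "pos|ft"
python3 - <<'E'
from h import *
w,s,T=slot(); print(s['torque'])
g=cv2.cvtColor(np.array(w['pixels']),cv2.COLOR_RGB2GRAY)
for v in range(192,204,1): print(v,*g[v,312:336])
E
```

```text
position: [0.552, 0.1831, 0.1747]
ft_force: [0.3, 2.0, 4.0]
pos [552.02 183.14 174.67] yaw -170.0508616265981 q7 1.4321472480723196 f [0.26 2.03 3.98]
298 324.77 204.02 [-0.11  1.03 74.68] [ 94.6 101.8] 90
3799 324.91 195.83 [ 6.56  1.14 74.68] [276.3 369.2] 90
60 357.99 205.79 [-1.6  27.16 74.7 ] [34.4 35.5] 89
60 291.62 206.04 [ -1.73 -25.04  74.65] [34.6 35.4] 34
[0.57 0.22 0.03]
192 203 206 200 170 105 64 77 98 106 114 125 136 143 156 148 129 113 108 99 84 69 76 131 192
193 207 199 149 74 60 92 118 135 141 154 158 158 156 157 157 154 153 144 135 123 107 74 68 123
194 196 130 64 64 99 132 153 157 155 154 150 147 145 142 144 145 148 150 150 149 141 112 83 63
195 134 63 64 97 120 146 154 146 143 140 139 141 140 133 141 143 140 139 143 145 148 138 111 81
196 77 61 104 135 144 145 143 140 142 142 142 142 143 143 145 145 140 141 139 140 143 145 143 125
197 60 92 129 144 145 141 138 142 142 143 142 132 129 130 125 137 143 142 141 141 142 141 143 135
198 66 125 143 144 140 139 140 143 144 144 121 100 96 95 73 78 139 143 141 141 142 140 138 140
199 81 135 144 139 139 142 142 143 144 143 104 93 95 94 72 71 140 142 141 142 143 142 138 138
200 108 143 144 140 142 142 142 144 146 142 103 97 96 96 74 74 139 144 141 142 143 142 141 138
201 120 143 142 138 143 141 142 144 141 125 102 100 98 98 91 90 138 144 142 143 145 143 142 139
202 133 142 138 136 143 142 141 124 108 105 102 104 105 105 103 101 121 141 141 143 144 142 141 139
203 143 144 138 138 143 140 124 104 103 103 102 105 102 103 102 101 102 119 138 144 143 142 140 139
```

The head height from vision (about 0.0985) minus the 4.5 mm slot depth matches the contact height, so the bit should be in the slot. I'll recentre and press down.

```bash
python3 -m crank '[[[-0.5,1,0,0,1],[0,0,1,0,1],[0,0,1,0,1],[0,0,1,0,1],[0,0,0,0,1],[0,0,0,0,1]]]' | grep -E "pos|ft"
python3 -m crank '[[[0,0,1,0,1],[0,0,1,0,1],[0,0,0,0,1],[0,0,0,0,1]]]' | grep -E "pos|ft"
python3 - <<'E'
from h import *
w,s,T=slot(); print(s['torque'])
g=cv2.cvtColor(np.array(w['pixels']),cv2.COLOR_RGB2GRAY)
for v in range(192,206,1): print(v,*g[v,312:336])
E
```

```text
position: [0.5523, 0.1834, 0.172]
ft_force: [-2.5, -0.2, 8.4]
position: [0.5523, 0.1835, 0.1704]
ft_force: [-3.0, 0.0, 10.1]
pos [552.34 183.45 170.42] yaw -170.07265927014822 q7 1.4316995329827913 f [-2.96  0.01 10.11]
4157 324.99 195.31 [ 8.14  1.18 70.42] [264.9 381.2] 91
64 358.41 206.98 [-1.24 27.02 70.42] [35.9 36.2] 90
64 290.9 207.24 [ -1.38 -25.18  70.42] [35.8 36.3] 56
[0.16 0.86 0.02]
192 202 203 205 196 191 150 117 110 112 129 135 150 153 153 152 141 124 115 107 116 137 178 196 205
193 203 203 193 133 95 109 132 147 153 157 155 154 151 149 152 153 150 147 140 134 118 95 128 190
194 204 192 132 96 106 137 152 151 149 147 145 142 141 141 141 142 143 144 146 146 143 113 94 121
195 190 123 87 120 141 143 142 141 142 138 141 141 142 143 144 143 140 139 140 141 143 134 113 83
196 100 79 114 140 145 143 141 143 142 142 143 140 141 142 143 142 142 142 139 142 144 144 142 121
197 69 112 139 146 144 140 141 141 144 142 130 120 117 113 104 113 142 142 141 140 142 144 145 141
198 77 133 145 142 142 140 140 143 144 142 113 96 96 94 70 82 140 141 140 142 144 142 143 142
199 104 140 142 139 142 140 143 143 145 143 102 97 95 94 70 87 140 143 141 141 143 143 141 138
200 122 145 142 140 141 142 141 144 144 142 105 96 96 95 77 90 141 143 141 142 143 142 142 139
201 133 145 139 139 141 140 142 141 126 123 103 100 99 99 92 97 140 144 141 142 143 142 142 140
202 138 143 135 138 142 143 141 123 104 104 103 105 105 103 102 101 120 140 143 142 144 142 142 137
203 145 144 138 139 144 141 125 105 104 104 103 103 103 102 103 100 102 120 137 144 144 142 141 139
204 148 143 138 131 143 132 109 102 103 105 105 104 104 103 102 101 100 101 118 141 142 142 140 142
205 146 145 139 134 143 117 103 102 105 105 103 103 104 103 103 101 102 99 108 141 143 143 142 143
```

```bash
python3 -m crank '[[[0,0.9,0,0,1],[0,0,1,0,1],[0,0,0.5,0,1],[0,0,0,0,1],[0,0,0,0,1]]]' | grep -E "pos|ft"
python3 - <<'E'
from h import *
w,s,T=slot(); print(s['torque'])
E
python3 -m crank '[[[0,0,0,0.1,1],[0,0,0,0.1,1],[0,0,0,0.1,1],[0,0,0,0,1]]]' | grep -E "pos|ft|rot"
python3 - <<'E'
from h import *
w,s,T=slot(); print(s['torque'])
g=cv2.cvtColor(np.array(w['pixels']),cv2.COLOR_RGB2GRAY)
for v in range(192,206,1): print(v,*g[v,312:336])
E
```

```text
position: [0.5524, 0.1836, 0.1692]
ft_force: [-2.7, -0.3, 11.2]
pos [552.38 183.65 169.24] yaw -170.0976001155172 q7 1.4304359243361167 f [-2.69 -0.34 11.15]
4181 324.71 194.99 [ 8.72  0.96 69.24] [264.2 386.1] 91
62 290.45 207.73 [ -1.41 -25.41  69.26] [35.  36.3] 57
63 358.35 207.36 [-1.17 26.84 69.22] [35.4 36.4] 115
[-0.14  0.96 -0.04]
position: [0.5529, 0.1846, 0.1695]
tool_rot: [0.205, 3.133, 0.001]
ft_force: [-1.6, 0.9, 10.3]
pos [552.93 184.61 169.53] yaw 172.49613559711938 q7 1.1320380167219208 f [-1.6   0.91 10.27]
4253 323.57 194.39 [ 9.14 -0.11 69.52] [268.4 383.2] 90
62 291.4 216.16 [ -8.33 -25.1   69.52] [35.2 36.2] 89
64 356.12 196.47 [ 7.45 24.73 69.55] [35.9 36.5] 38
[0.2  0.54 0.01]
192 206 194 151 105 107 128 147 153 157 153 152 153 152 149 149 149 146 136 116 116 113 151 197 207
193 194 133 109 124 141 153 156 151 145 141 142 142 140 134 140 142 142 144 143 139 112 100 156 194
194 125 96 128 149 153 149 145 141 135 142 145 146 144 143 142 141 142 141 143 145 138 119 91 119
195 89 118 147 149 144 142 140 142 142 144 145 145 140 145 144 142 142 145 143 142 139 137 1
[... 281 characters left out ...]
1 138 140 138
199 146 141 140 141 143 144 145 146 94 69 97 100 95 97 141 145 141 144 144 143 142 139 138 142
200 142 139 144 142 143 146 145 147 117 76 98 99 96 97 138 145 144 142 146 142 142 142 143 144
201 143 140 144 142 143 145 146 144 123 91 99 101 100 98 113 131 141 144 145 144 142 142 142 145
202 143 140 142 143 143 145 144 126 107 103 104 103 104 103 102 104 120 141 146 145 142 134 142 145
203 140 138 143 143 143 144 126 105 104 105 103 104 104 103 102 100 102 119 142 146 145 141 146 147
204 141 138 143 144 143 134 107 100 104 104 103 104 104 104 103 102 100 100 121 144 145 142 148 147
205 145 140 142 144 143 116 104 101 104 105 103 104 103 103 105 101 101 100 118 144 145 142 145 145
```

The slot is following the blade, with normal play of a few degrees. I'll add a little push so the pin is surely free, then keep turning.

```bash
python3 -m crank '[[[0,0,1,0,1],[0,0,0.5,0,1],[0,0,0,0,1],[0,0,0,0,1]]]' | grep -E "pos|ft"
python3 -m crank '[[[0,0,0,0.1,1],[0,0,0,0.1,1],[0,0,0,0.1,1],[0,0,0,0,1],[0,0,0,0,1]]]' | grep -E "pos|ft|rot"
cat > sl.py <<'E'
from h import *
w,s,T=slot(); print(s['torque'])
g=cv2.cvtColor(np.array(w['pixels']),cv2.COLOR_RGB2GRAY)
for v in range(192,203,1): print(v,*g[v,310:338])
E
python3 sl.py
```

```text
position: [0.553, 0.1846, 0.1683]
ft_force: [-2.6, 1.1, 12.6]
position: [0.5531, 0.1849, 0.1684]
tool_rot: [0.665, 3.069, 0.002]
ft_force: [-1.9, 0.8, 12.3]
pos [553.07 184.85 168.41] yaw 155.5451654833031 q7 0.8422307398386603 f [-1.87  0.84 12.28]
4247 323.24 194.37 [ 9.41 -0.56 68.4 ] [267.9 387.8] 90
65 351.89 187.94 [14.4  21.05 68.43] [36.3 36.6] 19
[0.25 0.64 0.04]
192 207 208 210 202 194 155 121 131 148 154 157 151 153 153 152 151 149 149 148 136 122 124 140 194 209 208 205 206
193 207 210 199 146 121 129 146 152 156 153 147 137 144 144 143 143 144 145 147 146 144 133 108 130 183 204 208 207
194 210 197 140 104 135 153 155 151 146 144 145 146 151 149 148 146 146 146 146 147 148 145 140 122 101 148 199 210
195 198 126 102 125 150 149 146 144 144 147 149 146 148 147 143 148 147 145 147 147 147 147 142 138 117 80 124 198
196 121 73 121 138 148 145 149 147 148 146 142 112 108 94 95 144 147 145 146 147 147 145 143 143 139 89 61 145
197 63 92 143 148 145 143 147 147 146 128 83 70 84 83 88 140 147 146 145 147 147 145 144 143 144 124 69 82
198 54 125 147 149 145 146 147 147 147 138 85 70 98 99 96 111 145 144 146 148 146 147 143 142 143 139 94 45
199 90 141 149 146 145 145 147 149 150 149 94 71 100 101 98 100 146 148 145 147 147 146 146 142 142 144 127 65
200 97 145 144 145 146 145 146 147 150 148 103 74 99 101 98 99 141 148 145 146 148 147 144 135 145 146 145 78
201 108 148 144 146 146 145 146 149 152 148 117 91 101 102 99 99 116 134 145 148 149 147 146 142 148 149 147 88
202 117 149 143 142 146 145 147 150 148 127 106 103 104 105 105 103 103 106 124 143 149 148 146 139 147 149 148 87
```

It is turning with the blade. Continuing.

```bash
python3 -m crank '[[[0,0,0,0.1,1],[0,0,0,0.1,1],[0,0,0,0.1,1],[0,0,0,0.1,1],[0,0,0,0.1,1],[0,0,0,0,1],[0,0,0,0,1]]]' | grep -E "pos|ft|rot"
python3 sl.py
```

```text
position: [0.5533, 0.1851, 0.1685]
tool_rot: [1.403, 2.809, 0.004]
ft_force: [-1.1, 0.9, 11.3]
pos [553.34 185.15 168.5 ] yaw 126.90846434746717 q7 0.3526875311447277 f [-1.15  0.92 11.27]
4277 323.23 194.46 [ 9.13 -0.84 68.5 ] [269.1 386.1] 90
57 338.97 176.98 [22.63 10.94 68.53] [33.5 35.2] 178
[0.32 0.51 0.  ]
192 206 207 207 199 174 149 119 127 144 151 156 152 152 153 152 150 148 147 143 134 120 128 168 196 207 207 205 203
193 207 209 199 145 114 126 142 152 153 151 147 143 143 145 143 143 144 143 144 145 143 125 108 119 181 204 207 206
194 209 195 139 103 134 148 151 148 142 145 146 147 150 148 146 146 145 146 141 141 143 143 131 110 109 156 200 208
195 184 102 97 125 147 148 145 143 137 146 147 148 150 147 144 148 146 145 147 145 142 140 139 137 113 78 143 202
196 119 69 121 137 147 144 147 147 149 149 143 128 112 93 93 145 148 146 146 148 145 143 140 140 125 83 70 173
197 65 93 144 147 142 144 148 150 147 126 83 72 81 80 86 141 147 148 146 148 147 147 145 142 142 119 60 103
198 63 123 145 144 142 145 148 149 147 130 77 69 95 97 96 110 147 146 146 148 148 147 144 140 140 128 81 46
199 91 139 146 143 145 146 147 150 150 148 91 77 98 98 94 100 147 147 146 147 148 146 144 139 143 142 124 54
200 106 143 141 145 147 145 147 150 150 150 98 77 98 98 96 98 143 147 147 147 148 147 145 142 143 145 145 76
201 125 146 141 144 147 146 148 151 151 149 118 90 100 100 98 98 115 134 145 148 148 147 146 137 145 146 145 86
202 129 146 142 142 146 146 146 151 147 128 105 102 103 104 103 102 104 104 122 143 150 149 144 144 148 149 147 85
```

```bash
python3 -m crank '[[[0,0,0.3,0.105,1],[0,0,0,0.105,1],[0,0,0,0.105,1],[0,0,0,0.105,1],[0,0,0,0.105,1],[0,0,0,0.105,1],[0,0,0,0,1],[0,0,0,0,1]]]' | grep -E "pos|ft|rot"
python3 sl.py
```

```text
position: [0.5538, 0.1853, 0.1684]
tool_rot: [2.205, 2.236, 0.006]
ft_force: [-0.3, 1.0, 12.1]
pos [553.79 185.27 168.38] yaw 90.81164438665215 q7 -0.26301811353145704 f [-0.33  1.01 12.07]
4255 323.05 194.73 [ 8.55 -1.13 68.39] [269.3 385.9] 90
63 317.4 174.04 [24.52 -5.32 68.41] [35. 37.] 137
[0.32 0.32 0.01]
192 202 203 204 201 191 150 114 123 140 146 151 150 149 149 149 149 147 145 143 127 111 125 165 194 205 203 202 201
193 203 204 196 159 117 120 126 144 150 149 146 144 144 144 142 142 144 142 145 144 142 123 108 144 192 203 204 201
194 207 195 136 100 121 141 146 147 145 144 144 146 150 146 137 144 144 143 141 143 144 141 127 113 134 180 202 204
195 195 136 98 118 141 144 143 143 142 146 147 147 148 147 143 147 145 144 146 145 140 139 139 131 101 94 178 203
196 121 78 111 140 146 147 147 147 145 147 142 127 111 107 110 144 145 145 146 149 146 143 138 138 120 73 102 188
197 64 88 141 147 145 145 147 147 146 128 80 72 79 81 94 142 148 147 144 146 146 147 141 141 140 102 58 108
198 64 119 145 146 142 144 146 147 146 127 74 67 90 93 95 129 147 145 145 146 146 146 143 138 139 125 73 50
199 90 135 143 144 144 144 146 148 148 137 84 74 93 94 91 98 143 146 145 146 146 144 143 139 140 139 112 41
200 118 139 141 145 144 144 146 148 148 148 93 77 90 95 92 96 143 146 145 147 147 146 145 136 140 143 133 69
201 123 141 141 145 144 143 146 149 151 146 101 84 94 96 96 96 132 142 146 148 147 147 143 128 141 144 144 86
202 130 141 140 144 145 145 145 149 146 125 103 101 102 103 100 99 104 103 130 144 149 148 145 142 143 145 145 80
```

```bash
python3 -m crank '[[[0,0,0,0.05,1],[0,0,0,0,1],[0,0,-2,0,1],[0,0,-3,0,1],[0,0,-3,0,1],[0,0,-4,0,1],[0,0,-8,0,1],[0,0,-15,0,1],[0,0,0,0,1],[0,0,0,0,1]]]' | grep -E "pos|ft|rot"
python3 - <<'E'
from h import *
w,s,T=slot()
g=cv2.cvtColor(np.array(w['pixels']),cv2.COLOR_RGB2GRAY)
for v in range(174,198,1): print(v,*g[v,308:340])
E
```

```text
position: [0.5523, 0.1838, 0.2013]
tool_rot: [2.261, 2.18, -0.001]
ft_force: [-0.1, -0.8, -1.2]
pos [552.26 183.78 201.33] yaw 87.91006184813753 q7 -0.3223794365629752 f [-0.08 -0.8  -1.18]
331 325.49 191.66 [  2.38   0.91 101.33] [82.7 97.1] 87
3752 325.5 188.03 [  5.61   0.92 101.33] [280.9 333.9] 92
51 318.74 164.41 [ 26.16  -4.8  101.32] [31.8 33. ] 163
174 202 202 203 202 202 202 202 203 202 200 203 202 202 202 202 202 202 201 202 200 202 202 201 202 202 202 201 201 202 202 202 202
175 202 201 201 201 202 201 203 201 202 201 203 202 201 202 202 202 203 202 203 201 203 201 202 201 202 201 202 202 201 202 202 202
176 201 203 201 202 202 201 201 202 202 202 202 201 201 203 203 202 202 202 203 203 203 203 202 203 202 202 202 202 202 202 203 202
177 202 203 202 202 201 202 202 203 202 201 204 204 203 204 205 206 207 208 205 206 206 206 204 203 203 203 202 202 201 200 203 201
178 202 201 202 202 201 202 203 202 204 204 204 206 208 202 202 199 196 196 197 199 199 200 204 209 205 204 203 201 203 202 201 202
179 202 202 202 202 201 202 201 202 203 206 207 201 183 136 121 91 74 74 76 95 9
[... 1578 characters left out ...]
40 144 145 145 147 147 149 104 72 69 66 75 143 148 145 145 147 146 143 144 147 141 71 28
193 203 205 179 71 31 90 138 142 139 144 145 143 147 148 149 119 73 70 68 70 110 145 146 145 148 146 145 146 144 140 63 22
194 202 205 182 74 29 94 142 146 135 143 145 145 145 148 147 130 77 68 70 70 106 147 146 145 147 147 146 144 144 137 57 18
195 202 205 183 73 28 78 144 146 142 143 146 144 144 150 151 148 87 68 69 68 92 146 148 144 147 147 145 145 146 137 57 26
196 202 206 193 91 27 48 137 149 146 143 145 144 145 146 149 147 97 70 68 66 76 142 148 146 147 146 145 146 146 112 43 40
197 200 206 202 122 42 27 90 141 146 145 146 145 145 146 134 122 102 79 71 67 76 126 145 145 146 148 148 149 140 70 22 53
```

The slot edge is tilted about 12.8° in the view and the rivet line about 12.5°, so the slot is in line and locked. Now back to the stand: rise, restore the grip yaw and travel.

```bash
python3 -m crank '[[[0,0,-10,-0.1125,1],[0,0,-10,-0.1125,1],[0,0,-10,-0.1125,1],[0,0,-10,-0.1125,1],[0,0,-10,-0.1125,1],[0,0,0,-0.1125,1],[0,0,0,-0.1125,1],[0,0,0,-0.1125,1],[0,0,0,-0.1125,1],[0,0,0,-0.1125,1]]]' | grep -E "pos|ft|rot"
python3 -m crank '[[[-6,-14,0,0,1],[-12,-28,0,0,1],[-12,-28,0,0,1],[-12,-28,0,0,1],[-12,-28,0,0,1],[-12,-28,0,0,1],[-12,-28,0,0,1],[-12,-28,0,0,1],[-12,-28,0,0,1],[-12,-28,0,0,1]]]' | grep -E "pos|ft|rot"
python3 -m crank '[[[-12,-28,0,0,1],[-12,-28,0,0,1],[-12,-28,0,0,1],[-10,-26,0,0,1],[-6,-14,0,0,1],[0,0,0,0,1],[0,0,0,0,1],[0,0,0,0,1]]]' | grep -E "pos|ft|rot"
python3 -c "
from h import *
s=ctrl.get_state();M=R.from_rotvec(s['tool_rot']).as_matrix();np.set_printoptions(suppress=True,precision=2)
print(M.T@(np.array([.5174,-.2467,.0965])-s['position'])*1000,np.degrees(np.arctan2(M[1,0],M[0,0])))"
```

```text
position: [0.5516, 0.1839, 0.2498]
tool_rot: [-0.741, -3.051, 0.003]
ft_force: [-0.9, 0.9, -1.1]
position: [0.5285, -0.1069, 0.2505]
tool_rot: [-0.756, -3.048, 0.0]
ft_force: [1.3, -0.1, -1.7]
position: [0.5182, -0.2375, 0.2506]
tool_rot: [-0.751, -3.049, -0.002]
ft_force: [0.9, 0.6, -1.2]
[ -3.81  -8.66 154.12] 152.32336963308177
```

```bash
python3 -m crank '[[[-3.8,-8.7,14,0,1],[0,0,20,0,1],[0,0,20,0,1],[0,0,15,0,1],[0,0,0,0,1],[0,0,0,0,1],[0,0,0,0,1]]]' | grep -E "pos|ft|rot"
python3 - <<'E'
from h import *
w,s=grab('wrist'); M=R.from_rotvec(s['tool_rot']).as_matrix(); np.set_printoptions(suppress=True,precision=2)
print(M.T@(np.array([.5174,-.2467,.0965])-s['position'])*1000)
g=cv2.cvtColor(np.array(w['pixels']),cv2.COLOR_RGB2GRAY)
for v in range(180,206,1): print(v,*g[v,308:342])
E
```

```text
position: [0.5188, -0.247, 0.1832]
tool_rot: [0.748, 3.05, 0.0]
ft_force: [0.4, 0.4, -0.9]
[ 1.53 -0.42 86.71]
180 161 159 160 159 159 161 159 159 160 160 161 160 159 159 159 160 160 159 159 159 158 158 158 159 158 158 157 159 159 159 160 158 160 161
181 160 160 159 159 159 157 159 158 159 157 158 157 158 158 159 159 159 159 159 160 160 161 161 162 160 163 163 163 164 164 163 165 165 165
182 159 160 160 159 159 160 160 160 162 162 162 163 161 164 166 163 165 166 165 165 165 166 166 165 166 167 167 167 168 166 167 166 167 167
183 163 163 165 164 165 165 166 165 165 166 167 166 168 167 168 167 167 168 167 167 168 167 167 167 167 165 165 165 165 162 164 163 162 161
184 167 167 168 168 167 166 167 166 166 167 167 166 155 156 152 146 146 145 147 152 158 160 161 162 160 160 159 159 159 158 159 158 157 157
185 163 163 163 163 162 163 161 163 163 163 158 152 139 142 141 126 125 125 126 140 142 143 149 155 159 158 160 158 158 157 158 157 160 159
186 160 159 160 160 158 158 157 158 157 148 138 136 109 104 79 72 72 74 73 87 105 135 143 150 159 162 161 159 160 161 160 161 161 161
187 160 160 158
[... 1782 characters left out ...]
159 161
201 160 160 160 159 161 160 162 162 157 145 144 146 142 119 100 99 96 97 103 119 146 151 149 148 153 158 160 159 159 160 159 159 161 159
202 160 159 159 160 160 161 158 160 160 158 147 124 106 103 101 102 103 103 101 102 124 145 149 153 158 160 159 158 159 160 161 161 160 162
203 159 159 159 159 159 160 160 159 160 160 134 104 100 101 101 103 102 102 103 100 100 126 154 165 166 165 164 165 166 165 164 165 164 164
204 160 159 161 160 161 163 163 163 165 148 108 99 99 103 101 104 103 103 103 99 100 101 130 164 162 162 160 161 160 161 159 160 160 159
205 164 165 163 163 163 164 164 165 164 123 101 101 101 103 101 104 103 103 103 102 101 99 127 160 162 159 160 158 160 160 160 160 161 160
```

```bash
python3 - <<'E'
from h import *
w,s=grab('wrist'); M=R.from_rotvec(s['tool_rot']).as_matrix(); np.set_printoptions(suppress=True,precision=2)
print(s['position'])
for v in (192,193): print(M.T@(onz(w,324.5,v,.08)-s['position'])*1000)
E
```

```text
[ 0.52 -0.25  0.18]
[  2.08   0.5  103.55]
[  1.18   0.49 103.55]
```

```bash
python3 -m crank '[[[2,0.1,5,0,1],[0,0,10,0,1],[0,0,10,0,1],[0,0,10,0,1],[0,0,0,0,1],[0,0,0,0,1]]]' | grep -E "pos|ft|rot"
python3 -m crank '[[[0,0,15,0,1],[0,0,15,0,1],[0,0,10,0,1],[0,0,5,0,1],[0,0,0,0,1],[0,0,0,0,1]]]' | grep -E "pos|ft|rot"
```

```text
position: [0.516, -0.2461, 0.1462]
tool_rot: [-0.749, -3.049, -0.0]
ft_force: [0.0, -0.6, -2.1]
position: [0.5163, -0.2467, 0.1025]
tool_rot: [-0.75, -3.05, 0.0]
ft_force: [0.1, 0.4, -0.6]
```

```bash
python3 -m crank '[[[0,0,2,0,1],[0,0,2,0,1],[0,0,1,0,1],[0,0,0,0,1],[0,0,0,0,1]]]' | grep -E "pos|ft"
python3 -m crank '[[[0,0,1,0,1],[0,0,0,0,1],[0,0,0,0,1]]]' | grep -E "pos|ft"
python3 -m crank '[[[0,0,0.5,0,1],[0,0,0,0,1],[0,0,0,0,1]]]' | grep -E "pos|ft"
```

```text
position: [0.5164, -0.2466, 0.0973]
ft_force: [0.9, 0.1, -1.9]
position: [0.5167, -0.2467, 0.0965]
ft_force: [0.8, -0.6, -0.4]
position: [0.5167, -0.2467, 0.0965]
ft_force: [-1.5, 0.9, 4.7]
```

Seated: the contact came exactly at 0.0965. I'll release slowly, then retreat up.

```bash
python3 -m crank '[[[0,0,-0.3,0,0.2],[0,0,0,0,0],[0,0,0,0,-0.3],[0,0,0,0,-0.6],[0,0,0,0,-1],[0,0,0,0,-1],[0,0,0,0,-1],[0,0,0,0,-1],[0,0,0,0,-1],[0,0,0,0,-1]]]' | grep -E "pos|ft|wid"
python3 -m crank '[[[0,0,-10,0,-1],[0,0,-20,0,-1],[0,0,-30,0,-1],[0,0,-35,0,-1],[0,0,-35,0,-1],[0,0,-38,0,-1],[0,0,0,0,-1],[0,0,0,0,-1],[0,0,0,0,-1]]]' | grep -E "time|pos|ft|wid"
python3 - <<'E'
from h import *
w,s=grab('wrist'); M=R.from_rotvec(s['tool_rot']).as_matrix(); np.set_printoptions(suppress=True,precision=2)
print(s['position'],proj(w,[.5165,-.2465,.15]))
a,_=grab('scene'); p=np.array(a['pixels']).astype(int).max(2)
ys,xs=np.where(p[185:240,170:210]<40); print('black handle rows',ys.min()+185,np.percentile(ys,98)+185,'cols',xs.min()+170,xs.max()+170)
b=cv2.imread('pics/scene1.png').astype(int)
ys,xs=np.where(b.max(2)[185:240,170:210]<40); print('before',ys.min()+185,np.percentile(ys,98)+185,xs.min()+170,xs.max()+170)
d=np.abs(b[:,:,::-1]-np.array(a['pixels']).astype(int)).max(2)[170:350,160:560]; print('diff px',(d>60).sum(), np.argwhere(d>60)[:12].tolist())
E
```

```text
position: [0.5164, -0.2466, 0.096]
ft_force: [0.2, -0.1, -0.4]
grip_width: 0.956
time: 24.48
position: [0.5162, -0.2465, 0.2641]
ft_force: [0.3, 0.1, -0.8]
grip_width: 1.001
[ 0.52 -0.25  0.26] (np.float64(323.9710784726457), np.float64(191.60610481963707))
black handle rows 196 236.64 cols 179 209
before 196 236.68 180 209
diff px 114 [[7, 95], [23, 98], [24, 91], [25, 89], [25, 90], [25, 92], [26, 74], [26, 79], [26, 84], [26, 85], [26, 87], [26, 88]]
```

```bash
python3 -c "
from bench import job; print(job.close_job())"
```

```text
the job is handed in; nothing more can be done
None
```

The open roller's screw is turned to locked, with its slot within about 1° of the rivet line in the wrist image. The screwdriver is back in its stand at the height it started from, and I handed the job in at about 24.5 s.

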